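# Push a label plate out over the end of the ledge for the eyelet press

### The arm

A 6-joint arm with a two-finger parallel gripper is mounted at the origin on the work surface. World frame = base frame: x ahead of the robot, y to its left, z up, the work surface at z = 0. Lengths are in mm, angles in rad, forces in N, time in s.
With the tool pointing down it reaches from about 275 to 825 mm from the base axis. Payload 4.9 kg.
Tool frame: the origin (TCP) lies between the finger pads; the fingertips stand 8 mm ahead of it and the grasp point (between the pads) lies 11 mm behind it (tip_extent is the distance from the TCP to the fingertips, in mm); z points along the fingers, y is the line along which they close (so a half turn about z gives the same grasp; the last joint's range is limited). The gripper opens to 85 mm and grips with 20 to 120 N. Pads are 22 mm wide; open, the fingers measure 114 mm over their backs; the gripper's body (76 mm by 85 mm) begins 54 mm behind the grasp point. The pads swing forward as they close: fully open they stand 13 mm farther back than shut.
Start: joints at [1.037, 0.326, -0.193, 1.052, 0, 1.437], TCP at [214.075, 506.646, 239.281] pointing down, gripper open.
Joint ranges: [-2.65, 2.65], [-0.97, 1.79], [-1.3, 1.35], [-1.93, 2.1], [-1.47, 1.37], [-3.14, 3.14]. Speed limits (rad/s): [2.57, 2.57, 3.14, 3.14, 3.14, 3.14].

### API

Orientations are given as a 3x3 rotation matrix whose columns are the frame's x, y, z axes.
In Python, from cell import get_obs, capture, calibration, close_job, tip_extent gives the robot as it stands.
- The arm moves only by the shell command python3 -m handwheel 'ROWS' [OPENING] [FORCE]. ROWS is JSON, a list that holds one entry, the list of rows, each a list of 6 numbers: the shift along the tool's x, y, z normalised to -1 to 1, where 1 is 0.1 m, then the turn, a rotation vector about the tool's x, y, z normalised to -1 to 1, where 1 is pi rad. A call has 1 to 12 rows; each row is the pose to reach, as a shift and turn from the pose commanded when the call began, along the tool's axes at that moment, turning the shorter way round; what a row does not reach only later rows make up. A row lasts 1/10 s, in which the tool goes at most 50 mm and 8.59 degrees, less where a joint would pass 70% of its speed; a pose out of reach is approached as far as the arm can. A call with a number of a shift or a turn outside -1 to 1 is refused whole. A call with a gripper value outside its range is refused whole. OPENING is the opening, from -1 (shut) to 1 (fully open), set as the call begins (- or left out, the last holds). The fingers move at their own pace and stop on an object; FORCE is the grip in N (left out, the last holds). Time passes only in rows, so rows that repeat a pose let the fingers close. It gives the time, the measured TCP pose, the force, the opening and the grip force at its end, in the units of the state.
- get_obs(): the state, without advancing time (a new reading comes with each control period).
- capture(name): name is "side" or "top"; returns the picture (480x640x3 uint8, red, green, blue); there is no depth.
- calibration(name): a dict with "fx", "fy", "cx", "cy" (pixels), "extrinsics" (4x4, takes a point from camera to world coordinates). Camera axes: x right, y down, z forward; pixel columns grow to the right and rows downward; lengths in mm; the calibration is good to about 2 mm. A picture is of the moment at which its call begins. calibration takes no time and is no camera call.
- close_job(): hands the job in; it is judged then, once.
The state is a dict: "time": time; "q": joint angles; "joint_vel": joint speeds; "joint_efforts": joint torques, N m; "position": TCP position; "eef_rot": TCP orientation; "force": force on the tool from outside, world axes, zero at the start; "wrist_torque": the same for the moment, N m; "width": opening from 0.0 (shut) to 1.0 (fully open); "finger_force": force on a finger pad.
Only numpy, scipy, OpenCV 4.12 (cv2) and the standard library are available. Lean on these libraries where they do the work, as an engineer would, in place of code of your own. Each camera call takes 0.05 s, during which the arm holds its last target. There are 200 camera calls.

### The job

Push the purple label plate lying on the wooden ledge back flat against the ledge's raised fence, and along the ledge towards the green eyelet press, so that in the end it lies along the fence with about a third of its length sticking out past that end of the ledge. Only push it, with the fingertips or the outside of the fingers: do not pick it up, tip it or let it fall, and leave the other things on the ledge and the table where they are. Finish with the hand clear of everything.

Things in the scene. Friction and masses are not known exactly. Their poses are not given: they have to be found in the camera images.
- ledge: Fixed low plywood ledge. Deck 150 mm (x) by 360 mm (y), its top 45 mm above the table. Origin: on the table under the deck's centre. x points to the fence, y along the ledge, z up. The fence, a darker wooden strip along the far long side: inner face at x = +75 mm, 12 mm thick, 14 mm above the deck, full length. Both short ends (y = +-180 mm) are open drops. Place and yaw vary.
- plate: Loose purple metal label plate, yellow panel on top, flat on the deck: 64 (x) by 140 (y) by 6 mm thick, 0.1 to 0.2 kg. Origin: centre of its underside; y along its length, z up. Starts near the ledge's middle, off the fence, up to 0.3 rad askew. Flat against the fence its centre is at x = +43 mm in the ledge's frame. A push of 1 to 2 N slides it; it tips off once its centre passes the end.
- press: Fixed dark green hand-lever eyelet press, base 250 x 100 mm, 300 mm tall. Origin: centre of its underside, on the table. It stands beyond one end of the ledge, on the robot's left (+y) or right (-y), and so shows which end of the ledge the plate must stick out of.
- die: Bystander: loose round steel die standing on the deck near one end, at the side away from the fence, 30 mm diameter, 42 mm tall. Origin: centre of its underside.
- jar: Bystander: loose small glass jar with brass cap standing on the deck near the other end, at the side away from the fence, 34 mm diameter, 45 mm tall. Origin: centre of its underside.
- tag_a: Bystander: loose small purple name tag, 60 x 18 x 5 mm with a round boss 13 mm tall at one end, on the table before the ledge. Origin: centre of its underside.
- tag_b: Bystander: a second tag like tag_a, on the table before the ledge. Origin: centre of its underside.
- box: Bystander: loose flat blue box, 130 x 200 x 35 mm, on the table beyond the fence. Origin: centre of its underside.
- mug: Bystander: loose white mug, 76 mm diameter, 85 mm tall, on the table beyond the fence. Origin: centre of its underside.
There are look-alikes about, which are no part of the job. Of the things that look like the plate, the middle-sized one is meant.

How it is judged (in metres and radians):
At the end, for the whole second after the job is handed in: The plate lies flat and at rest on the deck, its long edge within 4 mm of the fence and within 0.05 rad of parallel to it, and 31 to 61 mm of its 140 mm length sticks out past the end of the ledge nearest the press; every bystander is within 15 mm of where it stood (((y of press in the frame of ledge above 0 m and y of plate in the frame of ledge between 0.141 and 0.171 m) or (y of press in the frame of ledge below 0 m and y of plate in the frame of ledge between -0.171 and -0.141 m)) and x of plate in the frame of ledge between 0.039 and 0.047 m and angle between the y axis of plate and the y axis of ledge, either way round below 0.05 rad and z of plate in the frame of ledge between 0.042 and 0.048 m and angle between plate's own z axis and vertical below 0.05 rad and linear speed of plate below 0.01 m/s and distance of each of die, jar, tag_a, tag_b, box, mug from where it was at the start of the episode below 0.015 m); the robot touches nothing.
It fails at once if the plate is lifted off the deck (more than 7 mm) (z of plate in the frame of ledge above 0.052 m).
It fails at once if the plate is tipped (over 0.17 rad) or falls off the ledge (angle between plate's own z axis and vertical above 0.17 rad or z of plate in the frame of ledge below 0.03 m).
It fails at once if another thing on the ledge or table is moved by more than 15 mm (distance of any of die, jar, tag_a, tag_b, box, mug from where it was at the start of the episode above 0.015 m).
It also fails if it takes over 54 s, if anything falls off the work surface, if the arm or the gripper's body presses on something with over 40 N, if the wrist force passes 120 N, or if a joint passes its speed limit or range.

## Working session

There is one attempt and no reset: what is moved stays moved. The work goes in short steps, Python scripts to look and compute and a shell command to move; the robot and the scene stay as the last step left them, time stands still between calls to the robot, and variables do not carry over. Pictures are saved under pics/ and viewed, at most 10 in all, crops included, and the job is handed in when it is done.

```bash
mkdir -p pics
cat > h.py <<'E'
import numpy as np, cv2
from cell import get_obs, capture, calibration, close_job, tip_extent
def px2w(name,uv,z):
    c=calibration(name);E=np.array(c["extrinsics"]);uv=np.atleast_2d(uv).astype(float)
    d=np.c_[(uv[:,0]-c["cx"])/c["fx"],(uv[:,1]-c["cy"])/c["fy"],np.ones(len(uv))]@E[:3,:3].T
    o=E[:3,3];return o+d*((z-o[2])/d[:,2])[:,None]
def w2px(name,p):
    c=calibration(name);E=np.array(c["extrinsics"]);q=(np.atleast_2d(p)-E[:3,3])@E[:3,:3]
    return np.c_[q[:,0]/q[:,2]*c["fx"]+c["cx"],q[:,1]/q[:,2]*c["fy"]+c["cy"]]
def snap(name,fn):
    im=capture(name);cv2.imwrite("pics/"+fn,im[:,:,::-1]);return im
E
python3 - <<'E'
from h import *
for n in("top","side"):
    snap(n,n+"0.png"); print(n,np.round(np.array(calibration(n)["extrinsics"]),3).tolist())
o=get_obs();print(o["time"],o["position"],o["eef_rot"],o["force"],tip_extent if not callable(tip_extent) else tip_extent())
E
```

```text
top [[-0.003, -0.979, 0.205, 237.478], [-1.0, 0.003, -0.002, 18.546], [0.001, -0.205, -0.979, 1467.707], [0.0, 0.0, 0.0, 1.0]]
side [[-0.999, -0.02, 0.039, 482.93], [-0.044, 0.62, -0.783, 805.91], [-0.009, -0.784, -0.621, 728.765], [0.0, 0.0, 0.0, 1.0]]
0.1 [213.81867359 506.19013901 238.57068667] [[-9.21138878e-01  3.89233274e-01 -7.90769771e-04]
 [ 3.89234025e-01  9.21137907e-01 -1.35267080e-03]
 [ 2.01903529e-04 -1.55379216e-03 -9.99998772e-01]] [-0.48644926 -0.01939898 -1.20461901] 8.0
```

View pics/top0.png

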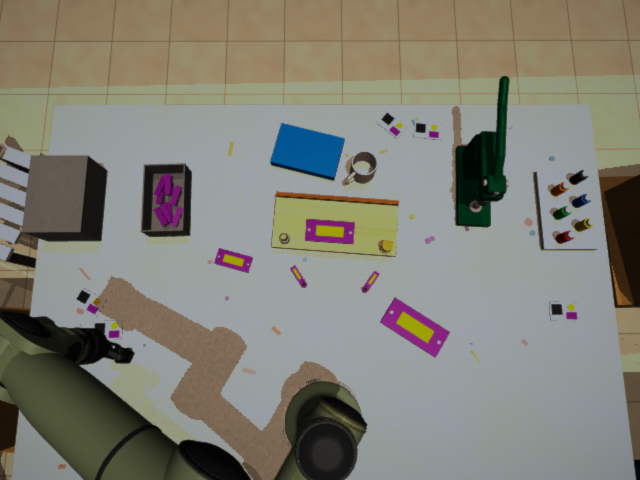

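View pics/side0.png

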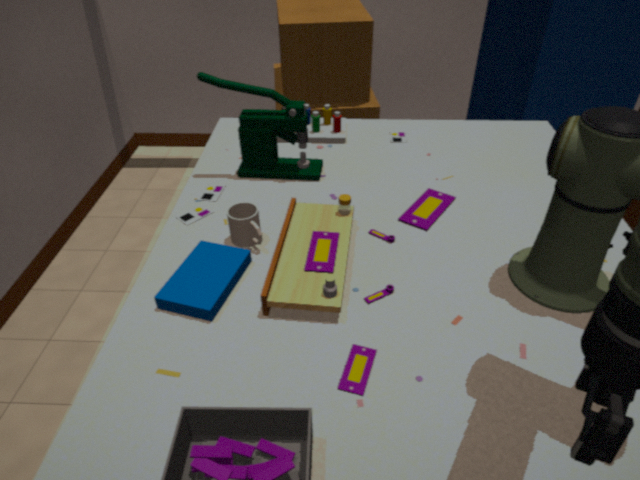

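Top view: plate look-alikes are the purple plate on the ledge (330,231), a smaller one on the table (234,260), a larger one (415,327), and tags at (299,276) and (371,281). I choose the middle-sized one, on the ledge. The press is at (475,185), on the robot's right (-y). The jar stands at (386,246) and the die at (284,238).

```bash
cat >> h.py <<'E'
def hsv(im): return cv2.cvtColor(im,cv2.COLOR_RGB2HSV)
def plate(name="top",near=None,im=None):
    im=capture(name) if im is None else im
    h=hsv(im);m=cv2.inRange(h,(138,120,60),(160,255,255))
    cs=cv2.findContours(m,cv2.RETR_EXTERNAL,cv2.CHAIN_APPROX_NONE)[0]
    out=[]
    for c in cs:
        if cv2.contourArea(c)<60: continue
        p=px2w(name,c[:,0],51)[:,:2].astype(np.float32)
        r=cv2.minAreaRect(p);out.append(r)
    return out
E
python3 - <<'E'
from h import *
im=cv2.imread("pics/top0.png")[:,:,::-1].copy()
for n in("top","side"):
    for r in plate(n,im=cv2.imread(f"pics/{n}0.png")[:,:,::-1].copy()): print(n,np.round(r[0],1),np.round(r[1],1),round(r[2],1))
h=hsv(im);
print(h[220,300],h[245,330],h[196,330],h[280,450])
# deck: light yellow; fence: brown
for nm,lo,hi,z in(("deck",(18,50,100),(32,255,255),45),("fence",(5,120,60),(16,255,255),59)):
    m=cv2.inRange(h,lo,hi);m[:185]=0;m[265:]=0;m[:,:262]=0;m[:,405:]=0
    m=cv2.morphologyEx(m,cv2.MORPH_OPEN,np.ones((2,2)))
    c=np.vstack(cv2.findContours(m,0,1)[0])[:,0]
    r=cv2.minAreaRect(px2w("top",c,z)[:,:2].astype(np.float32));print(nm,r,np.round(cv2.boxPoints(r)).tolist())
for nm,uv,z in(("die top",(284,237),87),("jar top",(386,245),90)): print(nm,px2w("top",uv,z))
c=im[185:265,262:412][:,:,::-1];cv2.imwrite("pics/crop0.png",cv2.resize(c,None,fx=5,fy=5,interpolation=2))
E
```

```text
top [ 254.1 -255.5] [176.1  79.3] 57.2
top [ 379.7 -134.6] [15.6 65.9] 55.2
top [395.   67.8] [65.6 15.7] 32.8
top [442.9 254.7] [99.5 44.6] 74.4
top [526.7 -21.3] [137.7  62. ] 85.5
top [621. 451.] [159.7  81.5] 3.6
side [624.1 462.3] [154.5  64.5] 2.3
side [453.4 300.2] [96.  42.1] 74.4
side [528.7 -15.7] [138.1  60.1] 85.7
side [ 271.3 -193.7] [170.6  75.6] 57.1
[ 33 115 164] [ 32  98 162] [ 12 176 133] [102  15 165]
deck ((537.2832641601562, -38.64692687988281), (361.8732604980469, 156.16041564941406), 85.51839447021484) [[445.0, -213.0], [601.0, -225.0], [629.0, 136.0], [474.0, 148.0]]
fence ((616.7628173828125, -44.20259094238281), (336.7803649902344, 139.91183471679688), 65.1664047241211) [[483.0, -168.0], [610.0, -226.0], [751.0, 79.0], [624.0, 138.0]]
die top [[502.32603879 107.61244616  87.        ]]
jar top [[ 478.18151487 -178.01767625   90.        ]]
```

View pics/crop0.png

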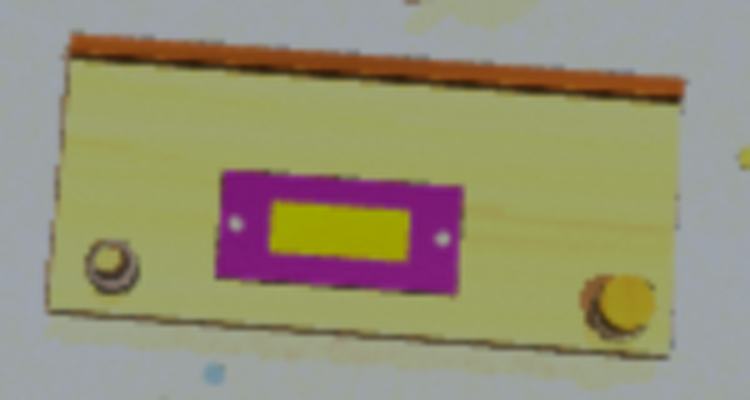

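The crop confirms the choice: the plate at (330,231) lies nearly parallel to the fence (fence at top, inner edge about row 198). The jar is near its right end and the die near its left.

```bash
cat >> h.py <<'E'
C=np.array([540.2,-38.5]);A=np.radians(-4.6)
LX=np.array([np.cos(A),np.sin(A)]);LY=np.array([-np.sin(A),np.cos(A)])
def toL(p): d=np.asarray(p)[:2]-C;return np.array([d@LX,d@LY])
def toW(x,y): return C+x*LX+y*LY
def need(x,y,z):
    o=get_obs();R=np.array(o["eef_rot"]);d=np.r_[toW(x,y),z]-o["position"]
    t=R.T@d/100
    print("shift",np.round(t,3),"at L",np.round(toL(o["position"]),1),round(o["position"][2],1),"yaw err deg",round(np.degrees(np.arctan2(R[:2,1]@-LX,R[:2,1]@LY)),2),"t",round(o["time"],2),"F",np.round(o["force"],1),"w",round(o["width"],2),"tip",tip_extent() if callable(tip_extent) else tip_extent)
E
python3 -m handwheel '[[[-0.5,-0.43,0,0,0,-0.05],[-1,-0.87,0,0,0,-0.102],[-1,-0.87,0,0,0,-0.102],[-1,-0.87,0,0,0,-0.102]]]' 1
python3 -c "
from h import *
need(-72,19,100)"
```

```text
time: 0.5
position: [273.2, 383.9, 238.9]
eef_rot: [[-0.996, 0.084, -0.001], [0.084, 0.996, -0.002], [0.0, -0.002, -1.0]]
force: [-0.7, -0.2, -1.1]
width: 0.999
finger_force: 0.0
shift [-2.294 -3.795  1.398] at L [-300.   399.7] 238.9 yaw err deg -0.2 t 0.5 F [-0.7 -0.2 -1.1] w 1.0 tip 8.0
```

```bash
python3 -m handwheel '[[[-0.3,-0.48,0,0,0,0],[-0.58,-0.95,0,0,0,0],[-0.58,-0.95,0,0,0,0]]]' >/dev/null
python3 -m handwheel '[[[-0.3,-0.48,0,0,0,0],[-0.58,-0.95,0,0,0,0],[-0.58,-0.95,0,0,0,0]]]' >/dev/null
python3 -m handwheel '[[[-0.3,-0.48,0,0,0,0],[-0.58,-0.95,0,0,0,0],[-0.58,-0.95,0,0,0,0]]]' >/dev/null
python3 -m handwheel '[[[-0.3,-0.48,0,0,0,0],[-0.58,-0.95,0,0,0,0],[-0.58,-0.95,0,0,0,0],[-0.58,-0.95,0,0,0,0],[-0.58,-0.95,0,0,0,0]]]' >/dev/null
python3 -c "
from h import *
need(-72,19,56)"
```

```text
shift [ 0.019 -0.062  1.829] at L [-69.8  25. ] 238.9 yaw err deg 0.12 t 1.9 F [-0.4 -0.4 -0.2] w 1.0 tip 8.0
```

```bash
python3 -m handwheel '[[[0.01,-0.03,0.4,0,0,0],[0.02,-0.06,0.8,0,0,0],[0.02,-0.06,1,0,0,0],[0.02,-0.06,1,0,0,0]]]' >/dev/null
python3 -m handwheel '[[[0,0,0.3,0,0,0],[0,0,0.5,0,0,0],[0,0,0.5,0,0,0],[0,0,0.5,0,0,0]]]' >/dev/null
python3 - <<'E'
from h import *
need(-72,19,56)
i=snap("side","s1.png");c=i[180:330,230:400];cv2.imwrite("pics/s1c.png",cv2.resize(c,None,fx=4,fy=4)[:,:,::-1])
E
```

```text
shift [0.015 0.007 0.345] at L [-70.5  18.3] 90.5 yaw err deg 0.14 t 2.7 F [-0.5  0.  -0.2] w 1.0 tip 8.0
```

View pics/s1c.png

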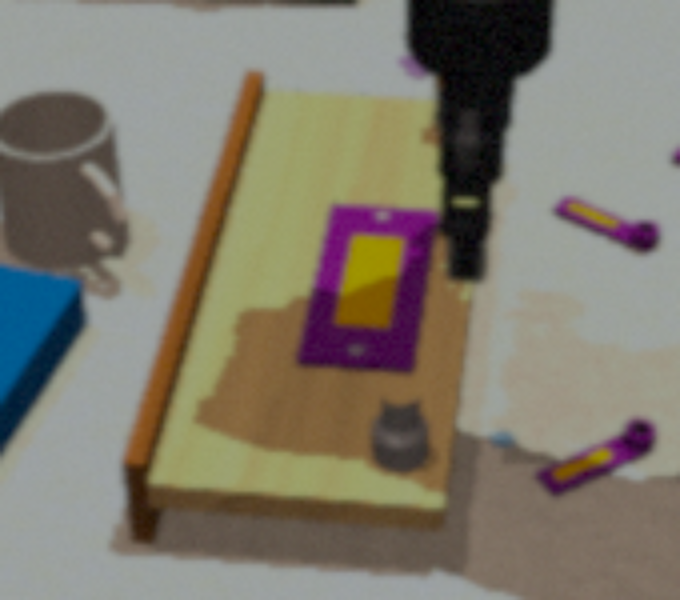

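Side crop: the fingers hang over the ledge's near edge (crop 465,270), clear of the plate's near edge (crop 430,290). I lower to tip height about 47 mm, then push towards the fence.

```bash
python3 -m handwheel '[[[0.01,0,0.15,0,0,0],[0.01,0,0.3,0,0,0],[0.01,0,0.35,0,0,0],[0.01,0,0.35,0,0,0]]]'
python3 -m handwheel '[[[-0.05,0,0,0,0,0],[-0.1,0,0,0,0,0],[-0.15,0,0,0,0,0],[-0.2,0,0,0,0,0],[-0.25,0,0,0,0,0],[-0.3,0,0,0,0,0],[-0.35,0,0,0,0,0],[-0.4,0,0,0,0,0]]]'
python3 -c "
from h import *
need(0,19,55.5)"
```

```text
time: 3.15
position: [470.3, -15.2, 54.9]
eef_rot: [[-0.997, 0.079, 0.0], [0.079, 0.997, -0.0], [-0.0, 0.0, -1.0]]
force: [-0.0, -0.9, -0.5]
width: 1.002
finger_force: 0.0
time: 3.95
position: [510.2, -18.5, 54.2]
eef_rot: [[-0.997, 0.079, -0.0], [0.079, 0.997, 0.0], [0.0, 0.0, -1.0]]
force: [0.3, 0.1, 0.4]
width: 1.004
finger_force: 0.0
shift [-0.315  0.015 -0.013] at L [-31.5  17.5] 54.2 yaw err deg 0.05 t 3.95 F [0.3 0.1 0.4] w 1.0 tip 8.0
```

Run:
```python
from h import *
i=snap("side","s2.png");c=i[180:330,230:400];cv2.imwrite("pics/s2c.png",cv2.resize(c,None,fx=4,fy=4)[:,:,::-1])
```

```text
(no output)
```

View pics/s2c.png

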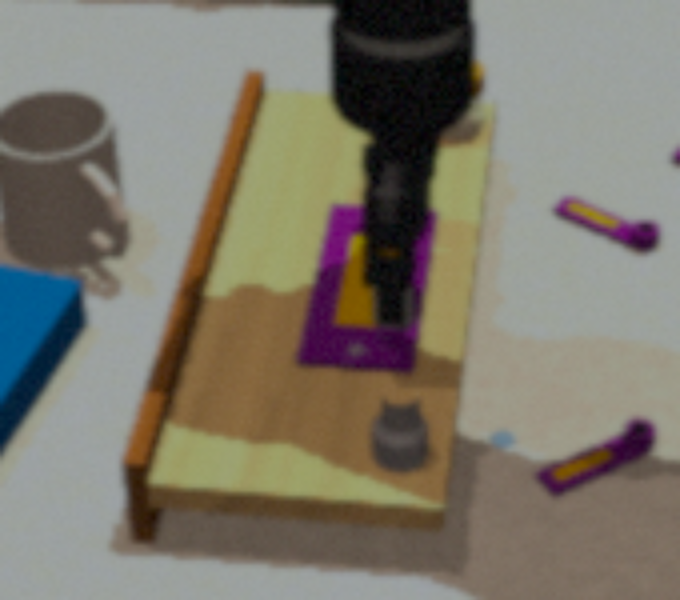

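The fingers passed over the plate without touching it. The 8 mm tip extent evidently holds for the shut hand, so open tips sit about 13 mm higher. I back off and go 12 mm lower.

```bash
python3 -m handwheel '[[[0.2,0.02,-0.02,0,0,0],[0.4,0.02,-0.02,0,0,0],[0.42,0.02,-0.02,0,0,0],[0.42,0.02,0.05,0,0,0],[0.42,0.02,0.1,0,0,0],[0.42,0.02,0.12,0,0,0],[0.42,0.02,0.12,0,0,0]]]'
python3 -m handwheel '[[[-0.05,0,0,0,0,0],[-0.1,0,0,0,0,0],[-0.15,0,0,0,0,0],[-0.2,0,0,0,0,0],[-0.25,0,0,0,0,0],[-0.3,0,0,0,0,0],[-0.35,0,0,0,0,0],[-0.35,0,0,0,0,0]]]'
python3 - <<'E'
from h import *
need(0,19,42.5)
for r in plate("side"): print(np.round(r[0],1),np.round(r[1],1),round(r[2],1),toL(r[0]))
E
```

```text
time: 4.7
position: [468.4, -13.2, 41.7]
eef_rot: [[-0.997, 0.079, -0.001], [0.079, 0.997, 0.0], [0.001, 0.0, -1.0]]
force: [0.9, -1.0, -0.1]
width: 1.001
finger_force: 0.0
time: 5.5
position: [504.3, -16.2, 42.4]
eef_rot: [[-0.997, 0.079, 0.002], [0.079, 0.997, -0.0], [-0.002, -0.0, -1.0]]
force: [-0.0, -0.3, 0.6]
width: 1.003
finger_force: 0.0
shift [-0.375 -0.004 -0.001] at L [-37.5  19.4] 42.4 yaw err deg 0.05 t 5.5 F [-0.  -0.3  0.6] w 1.0 tip 8.0
[623.9 462.3] [154.2  64.5] 2.3 [ 43.25015964 505.92666723]
[453.2 299.9] [96.6 42.4] 74.6 [-113.90115169  330.34051094]
[547.4 -17.5] [138.6  60.4] 85.7 [ 5.50944558 21.50201798]
[ 271.6 -193.3] [171.5  75.6] 57.1 [-255.33050737 -175.84966494]
```

The plate is now sliding: centre x_l went from about -14 to 5.5.

```bash
python3 -m handwheel '[[[-0.05,0,0,0,0,0],[-0.1,0,0,0,0,0],[-0.15,0,0,0,0,0],[-0.2,0,0,0,0,0],[-0.25,0,0,0,0,0],[-0.3,0,0,0,0,0],[-0.32,0,0,0,0,0],[-0.34,0,0,0,0,0]]]' | grep -E "pos|force"
python3 -m handwheel '[[[-0.01,0,0,0,0,0],[-0.02,0,0,0,0,0]]]' | grep -E "pos|force"
python3 -m handwheel '[[[-0.01,0,0,0,0,0],[-0.02,0,0,0,0,0]]]' | grep -E "pos|force"
python3 - <<'E'
from h import *
need(0,19,42.5)
r=[r for r in plate("side") if 100<max(r[1])<150][0]; print(r,toL(r[0]))
E
```

```text
position: [537.0, -18.7, 42.2]
force: [-2.0, -0.4, 1.3]
finger_force: 0.9
position: [538.7, -18.8, 42.3]
force: [-0.9, 0.5, 1.2]
finger_force: 0.7
position: [541.0, -19.0, 42.3]
force: [-1.4, -0.2, -0.3]
finger_force: 0.5
shift [-0.008 -0.005 -0.002] at L [-0.8 19.5] 42.3 yaw err deg 0.05 t 6.75 F [-1.4 -0.2 -0.3] w 1.0 tip 8.0
((583.3164672851562, -20.017242431640625), (138.42526245117188, 61.631290435791016), 85.38350677490234) [41.49528663 21.88111666]
```

```bash
for i in 1; do :; done
python3 -m handwheel '[[[-0.01,0,0,0,0,0],[-0.02,0,0,0,0,0]]]' | grep -E "pos|^force"
python3 -m handwheel '[[[-0.01,0,0,0,0,0],[-0.02,0,0,0,0,0]]]' | grep -E "pos|^force"
python3 -c "
from h import *
need(0,19,42.5)
r=[r for r in plate('side') if 100<max(r[1])<150][0]; print(r,toL(r[0]))"
```

```text
position: [542.9, -19.1, 42.3]
force: [-1.7, 0.1, 0.6]
position: [545.0, -19.3, 42.3]
force: [-0.6, 0.1, -0.8]
shift [ 0.033 -0.005 -0.002] at L [ 3.3 19.5] 42.3 yaw err deg 0.05 t 7.2 F [-0.6  0.1 -0.8] w 1.0 tip 8.0
((589.3007202148438, -20.563766479492188), (140.02377319335938, 62.020782470703125), 87.43611907958984) [47.50409419 21.81628368]
```

```bash
python3 -m handwheel '[[[-0.01,0,0,0,0,0],[-0.02,0,0,0,0,0]]]' | grep -E "pos|^force"
python3 -m handwheel '[[[-0.01,0,0,0,0,0],[-0.02,0,0,0,0,0]]]' | grep -E "pos|^force"
python3 - <<'E'
from h import *
need(0,19,42.5)
for n in("side",):
  i=snap(n,"s3.png")
  r=[r for r in plate(n,im=i) if 100<max(r[1])<150]; print(r,[toL(q[0]) for q in r])
c=i[180:330,230:400];cv2.imwrite("pics/s3c.png",cv2.resize(c,None,fx=4,fy=4)[:,:,::-1])
E
```

```text
position: [546.6, -19.5, 42.2]
force: [-3.7, -0.6, 1.5]
position: [546.8, -19.5, 42.0]
force: [-8.8, 0.5, 6.5]
shift [ 0.05  -0.005 -0.005] at L [ 5.  19.5] 42.0 yaw err deg 0.06 t 7.65 F [-8.8  0.5  6.5] w 1.0 tip 8.0
[((591.8215942382812, -21.873497009277344), (143.48458862304688, 61.29189682006836), 88.52938079833984)] [array([50.12188715, 20.71294333])]
```

View pics/s3c.png

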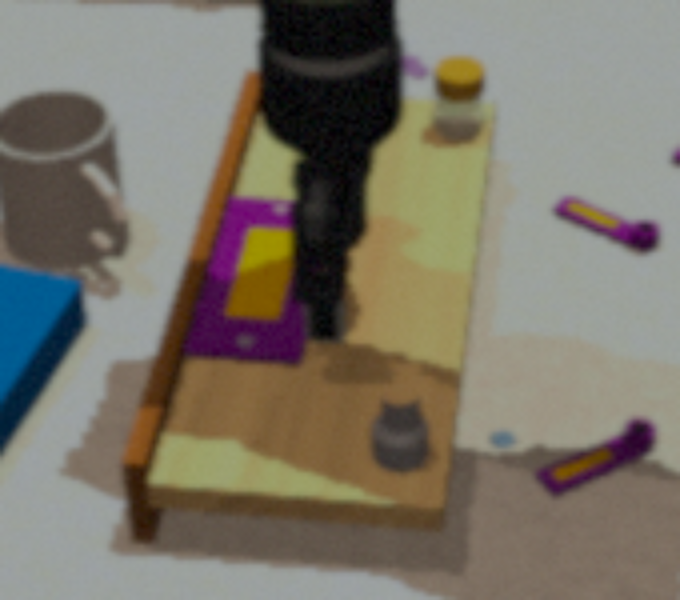

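The plate is flush against the fence: contact force rose to 8.8 N and the plate's far edge meets the fence in the crop. My frame is about 5 mm off in x, so I correct it. I back off, rise, shut the fingers and go over to the +y end.

```bash
sed -i 's/^C=.*;A=/C=np.array([545.2,-38.9]);A=/' h.py
python3 -m handwheel '[[[0.1,0,0,0,0,0],[0.2,0,0,0,0,0],[0.2,0,-0.4,0,0,0],[0.2,0,-0.8,0,0,0],[0.2,0,-1,0,0,0]]]' >/dev/null
python3 -m handwheel '[[[-0.3,0.3,0,0,0,0],[-0.6,0.6,0,0,0,0],[-0.63,0.9,0,0,0,0],[-0.63,1,0,0,0,0],[-0.63,1,0,0,0,0],[-0.63,1,0,0,0,0],[-0.63,1,0,0,0,0]]]' -1
python3 - <<'E'
from h import *
need(42,125,55)
for n in("side","top"):
  i=snap(n,n+"4.png")
  r=[r for r in plate(n,im=i) if 60<max(r[1])<150 and r[0][0]>500]; print(r,[toL(q[0]) for q in r])
c=i[170:275,255:415];cv2.imwrite("pics/t4c.png",cv2.resize(c,None,fx=5,fy=5)[:,:,::-1])
E
```

```text
time: 8.9
position: [599.2, 75.5, 142.3]
eef_rot: [[-0.997, 0.081, -0.0], [0.081, 0.997, -0.0], [0.0, -0.0, -1.0]]
force: [0.3, 0.3, 0.2]
width: -0.001
finger_force: 0.0
shift [0.026 0.067 0.873] at L [ 44.6 118.4] 142.3 yaw err deg -0.03 t 8.9 F [0.3 0.3 0.2] w -0.0 tip 8.0
[((590.1449584960938, -20.731224060058594), (138.7658233642578, 63.23237991333008), 85.70123291015625)] [array([43.34306904, 21.71478943])]
[((587.1345825195312, -31.748390197753906), (126.77496337890625, 62.930747985839844), 85.4627685546875)] [array([41.22595472, 10.49168201])]
```

View pics/t4c.png

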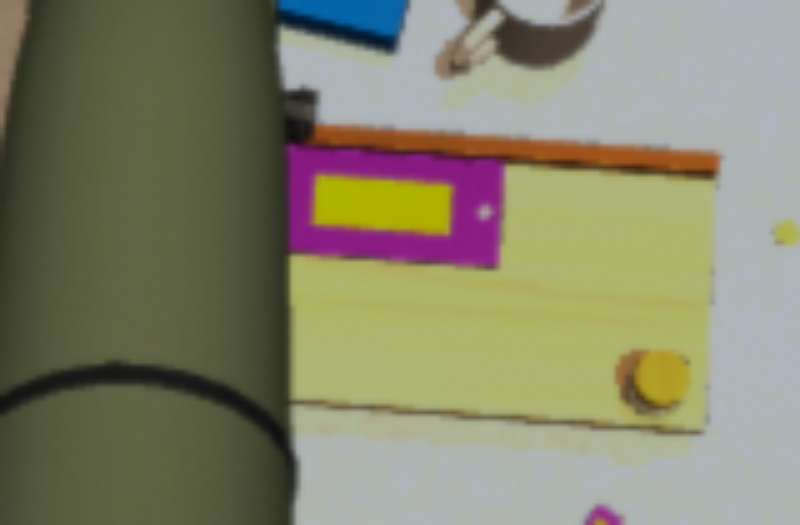

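Top crop: the plate lies flush with the fence. Its right end is at crop (501,213) and the deck's right end at about (713,230); the shut hand is behind the arm on the left.

```bash
python3 - <<'E'
from h import *
im=cv2.imread("pics/top0.png")[:,:,::-1].copy()
cr=lambda u,v:((u+.5)/5-.5+255,(v+.5)/5-.5+170)
e=toL(px2w("top",cr(501,213),51)[0]);d=toL(px2w("top",cr(713,230),45)[0]);d2=toL(px2w("top",cr(706,428),45)[0])
# deck left end from first picture crop (offset 262,185)
g=lambda u,v:((u+.5)/5-.5+262,(v+.5)/5-.5+185)
l=toL(px2w("top",g(58,190),45)[0])
print(e,d,d2,l, "push to 46 overhang:",46+e[1]-d[1])
E
python3 -m handwheel '[[[0.02,0.07,0.3,0,0,0],[0.02,0.07,0.6,0,0,0],[0.02,0.07,0.8,0,0,0],[0.02,0.07,0.87,0,0,0],[0.02,0.07,0.87,0,0,0]]]'
```

```text
[ 41.49101882 -53.6217757 ] [  42.3820059  -178.20659293] [ -74.84875046 -179.36440938] [ -6.55989407 181.19121476] push to 46 overhang: 170.58481723334663
time: 9.5
position: [597.7, 83.1, 54.8]
eef_rot: [[-0.997, 0.08, -0.001], [0.08, 0.997, -0.0], [0.001, -0.0, -1.0]]
force: [-0.5, 0.6, -0.3]
width: -0.001
finger_force: 0.0
```

```bash
python3 -m handwheel '[[[0,-0.06,0,0,0,0],[0,-0.12,0,0,0,0],[0,-0.18,0,0,0,0],[0,-0.23,0,0,0,0],[0,-0.28,0,0,0,0],[0,-0.33,0,0,0,0],[0,-0.38,0,0,0,0],[0,-0.43,0,0,0,0],[0,-0.48,0,0,0,0],[0,-0.53,0,0,0,0],[0,-0.58,0,0,0,0],[0,-0.58,0,0,0,0]]]'
python3 - <<'E'
from h import *
need(42,-71.5,55)
for n in("side","top"):
  i=snap(n,n+"5.png")
  r=[r for r in plate(n,im=i) if 60<max(r[1])<150 and r[0][0]>500]; print(r,[toL(q[0]) for q in r])
E
```

```text
time: 10.7
position: [593.6, 25.0, 55.3]
eef_rot: [[-0.997, 0.08, -0.0], [0.08, 0.997, -0.001], [-0.0, -0.001, -1.0]]
force: [0.1, -0.0, 0.1]
width: -0.0
finger_force: 0.0
shift [ 0.012 -1.391  0.004] at L [43.2 67.6] 55.3 yaw err deg 0.0 t 10.7 F [ 0.1 -0.   0.1] w -0.0 tip 8.0
[((574.0736694335938, -44.6495361328125), (137.16671752929688, 35.266178131103516), 86.2628173828125)] [array([29.24177045, -3.41537895])]
[((583.3853149414062, -78.73057556152344), (84.88455963134766, 62.84666442871094), 85.33233642578125)] [array([ 41.25668472, -36.63985525])]
```

The plate slides parallel to the fence; it has moved about 25 mm, so the finger's half thickness is about 6.5 mm. The remaining push is about 147 mm.

```bash
python3 -m handwheel '[[[0,-0.05,0,0,0,0],[0,-0.1,0,0,0,0],[0,-0.15,0,0,0,0],[0,-0.2,0,0,0,0],[0,-0.25,0,0,0,0],[0,-0.3,0,0,0,0],[0,-0.35,0,0,0,0],[0,-0.4,0,0,0,0],[0,-0.45,0,0,0,0],[0,-0.5,0,0,0,0],[0,-0.55,0,0,0,0],[0,-0.6,0,0,0,0]]]' | grep ^force
python3 -m handwheel '[[[0,-0.05,0,0,0,0],[0,-0.1,0,0,0,0],[0,-0.15,0,0,0,0],[0,-0.2,0,0,0,0],[0,-0.25,0,0,0,0],[0,-0.3,0,0,0,0],[0,-0.35,0,0,0,0],[0,-0.4,0,0,0,0],[0,-0.45,0,0,0,0],[0,-0.48,0,0,0,0],[0,-0.5,0,0,0,0],[0,-0.5,0,0,0,0]]]' | grep ^force
python3 - <<'E'
from h import *
need(42,-79.5,55)
for n in("side","top"):
  i=snap(n,n+"6.png")
  r=[r for r in plate(n,im=i) if 60<max(r[1])<150 and r[0][0]>500]
  for q in r: print(n,q[1:],toL(q[0]),np.round([toL(p) for p in cv2.boxPoints(q)],1).tolist())
E
```

```text
force: [-0.7, 0.9, 0.0]
force: [0.2, -0.8, 0.5]
shift [ 0.014 -0.376  0.004] at L [ 43.3 -41.9] 55.4 yaw err deg 0.03 t 13.2 F [ 0.2 -0.8  0.5] w 0.0 tip 8.0
side ((137.38723754882812, 31.628171920776367), 89.74815368652344) [  24.78763054 -112.26294742] [[14.2, -182.0], [45.8, -179.6], [35.3, -42.6], [3.8, -45.0]]
top ((63.128055572509766, 62.600440979003906), 85.61906433105469) [  41.5162973  -156.94753928] [[10.3, -188.6], [72.9, -188.4], [72.7, -125.3], [10.1, -125.5]]
```

```bash
python3 -m handwheel '[[[0,-0.05,0,0,0,0],[0,-0.1,0,0,0,0],[0,-0.15,0,0,0,0],[0,-0.2,0,0,0,0],[0,-0.25,0,0,0,0],[0,-0.3,0,0,0,0],[0,-0.33,0,0,0,0],[0,-0.36,0,0,0,0],[0,-0.37,0,0,0,0],[0,-0.37,0,0,0,0]]]' | grep ^force
python3 -m handwheel '[[[0,0.1,0,0,0,0],[0,0.3,0,0,0,0],[0,0.3,-0.4,0,0,0],[0,0.5,-0.8,0,0,0],[0,0.9,-1,0,0,0],[0,1,-1,0,0,0],[0,1,-1,0,0,0]]]' | grep ^force
python3 - <<'E'
from h import *
need(-20,-156,100)
for n in("side","top"):
  i=snap(n,n+"7.png")
  r=[r for r in plate(n,im=i) if 60<max(r[1])<150 and r[0][0]>500]
  for q in r: print(n,q[1:],toL(q[0]),np.round([toL(p) for p in cv2.boxPoints(q)],1).tolist())
  c=i[150:300,230:400] if n=="side" else i[170:275,275:435]
  cv2.imwrite(f"pics/{n}7c.png",cv2.resize(c,None,fx=4,fy=4)[:,:,::-1])
E
```

```text
force: [-0.2, 1.0, 1.1]
force: [0.6, 0.4, -0.5]
shift [ 0.639 -1.791  0.556] at L [43.1 23.4] 155.6 yaw err deg 0.24 t 15.0 F [ 0.6  0.4 -0.5] w 0.0 tip 8.0
side ((139.08802795410156, 63.086456298828125), 85.80510711669922) [  43.93782429 -149.90443106] [[12.9, -219.7], [76.0, -219.2], [75.0, -80.1], [11.9, -80.6]]
top ((137.11619567871094, 63.003578186035156), 85.4627456665039) [  41.37175527 -155.8725235 ] [[9.9, -224.5], [72.9, -224.4], [72.8, -87.3], [9.8, -87.3]]
```

View pics/top7c.png

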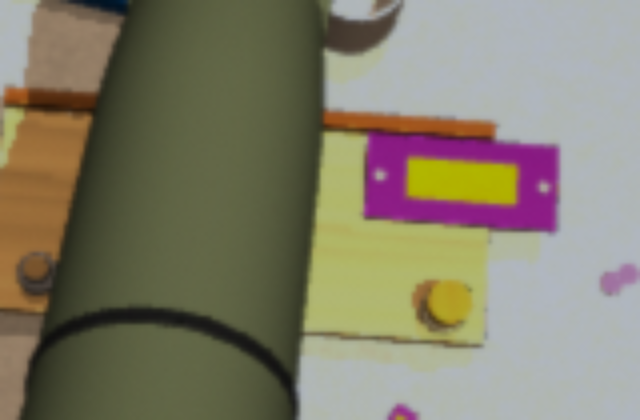

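View pics/side7c.png

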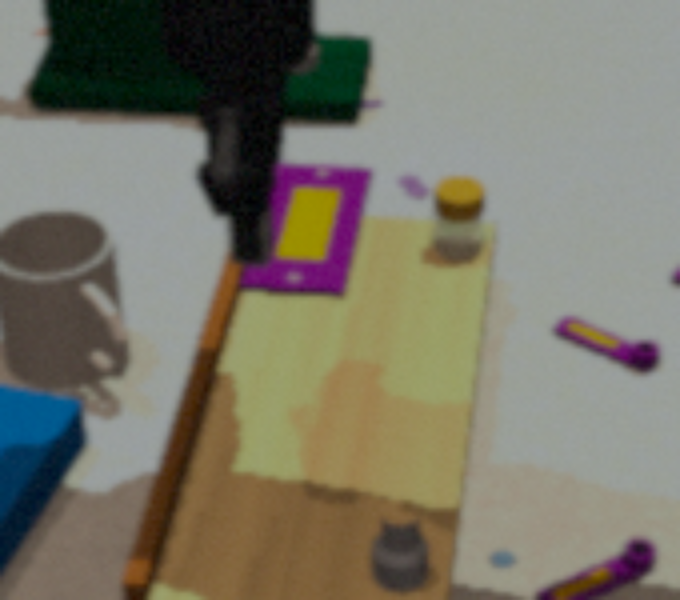

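The last crops show the plate flush and parallel to the fence: its top-view x is the same as when it was pressed there (41.4 vs 41.2 mm). Its y is about -156 mm, so about 45 mm overhangs, and the jar and die have not moved. The hand is 100 mm above everything.

```bash
python3 -c "
from cell import close_job
print(close_job())"
```

```text
the job is handed in; nothing more can be done
None
```

I pushed the plate flat against the fence and along to the press end, where about 45 mm of it sticks out by camera measurement. The hand is clear and the job is handed in; no verdict came back.

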